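Release the latched mode key

ROBOT

A 7-joint arm with a two-finger parallel gripper is mounted at the origin on the work surface. World frame = base frame: x ahead of the robot, y to its left, z up, the work surface at z = 0. Lengths are in mm, angles in rad, forces in N, time in s.
With the tool pointing down it reaches from about 350 to 900 mm from the base axis. Payload 7.2 kg.
Tool frame: the origin (TCP) lies midway between the tips of the shut fingers; the grasp point (between the pads) lies 19 mm behind it; z points along the fingers, y is the direction in which the jaws open and shut (so a half turn about z gives the same grasp; the last joint's range is limited). The gripper opens to 88 mm and grips with 3 to 60 N. Pads are 20 mm wide; open, the fingers measure 115 mm over their backs; the gripper's body (75 mm by 178 mm) begins 61 mm behind the grasp point.
Start: joints at [-1.27, 0.411, -0.013, 1.596, 0.006, 1.134, -0.082], TCP at [225.32, 582.975, 222.653] pointing down, gripper open.
Joint ranges: [-2.95, 2.95], [-0.29, 1.99], [-1.47, 1.44], [0.14, 2.54], [-1.03, 4.17], [0.13, 1.85], [-2.86, 2.86]. Speed limits (rad/s): [2.39, 2.39, 3.01, 3.01, 3.14, 3.14, 3.14].

INTERFACE

Orientations are given as a rotation vector (axis times angle).
In Python, from rig import bot, cams, workorder gives the robot as it stands.
- The arm moves only by the tool servo_tool, never from a script. Its argument "deltas" is a list that holds one entry, the list of rows, each a list of 7 numbers: the shift along the world's x, y, z in units of 40 mm (1.0 is 40 mm), then the turn, a rotation vector about the world's x, y, z in units of 8 degrees (1.0 is 8 degrees), then the opening in per cent of the stroke, from 0 (shut) to 100 (fully open). A call has 1 to 12 rows; each row shifts and turns the pose as measured when the row begins; what a row does not reach is not made up. A row lasts 1/10 s, in which the tool goes at most 50 mm and 8.59 degrees, less where a joint would pass 70% of its speed; a pose out of reach is approached as far as the arm can. A call is refused whole if a number of a shift passes 1 or a number of a turn 1, either way. A call with a gripper value outside its range is refused whole. The fingers move at their own pace and stop on an object; "grip_force" is the grip in N (left out, the last holds). Time passes only in rows, so rows that do not move let the fingers close. It gives the time, the measured TCP pose, the force and the opening at its end, in the units of the state.
- bot.observe(): the state, without advancing time (a new reading comes with each control period).
- cams.capture(name): name is "side" or "top"; returns a dict with "img" (384x512x3 uint8, red, green, blue), "fx", "fy", "cx", "cy" (pixels), "R" (3x3) and "t" (3): a world point X has camera coordinates R X + t. Camera axes: x right, y down, z forward; pixel columns grow to the right and rows downward; lengths in mm; the calibration is good to about 2 mm. A picture is of the moment at which its call begins. There is no depth.
- workorder.job_done(): hands the job in, once; it reports no verdict.
The state is a dict: "t": time; "joints": joint angles; "qvel": joint speeds; "tau": joint torques, N m; "tool_pos": TCP position; "eef_rot": TCP orientation; "force": force on the tool from outside, world axes, zero at the start; "torque": the same for the moment, N m; "finger_gap": opening from 0.0 (shut) to 1.0 (fully open).
Only numpy, scipy, OpenCV 4.12 (cv2) and the standard library are available. Lean on these libraries where they do the work, as an engineer would, in place of code of your own. Each camera call takes 0.05 s, during which the arm holds its last target. There are 200 camera calls.

TASK

One of the four identical mode keys on the lens machine's control box is still latched down from the last job. With the fingertips tap all four keys lightly, one after the other from the robot's left to its right, to feel which one it is; lift off, and then press that key fully home so that it unlatches and, once you let go, all four stand up level. Only touch and press: do not push any of the other keys home, and leave the things around where they are.

Things in the scene. Friction and masses are not known exactly. Their poses are not given: they have to be found in the camera images.
- console: The control box: ivory, fixed to the counter, 170 (x) x 300 (y) x 55 (z) mm, flat on top, with a row of four keys. Origin: centre of its underside, on the table; its x points to its rear (away from the robot), its y along the row of keys to the robot's left, z up; it stands turned by up to 0.35 rad.
- key1_top (a point): Centre of the top face of key 1, leftmost as the robot sees it; in the box's frame x = -35, y = +75 mm; goes down with the key. All keys are alike: white square caps 28 x 28 mm, 50 mm apart, that slide straight down. Up, a key's top is 67 mm above the table, 12 mm proud of the box.
- key2_top (a point): Centre of the top face of key 2, second from the left as the robot sees it; in the box's frame x = -35, y = +25 mm; goes down with the key. Any key that is up gives under a light touch: it starts to move at 1 N and takes 0.4 N more per mm (3.4 N at 6 mm); it springs back when let go and does not latch.
- key3_top (a point): Centre of the top face of key 3, third from the left as the robot sees it; in the box's frame x = -35, y = -25 mm; goes down with the key. Whichever key is latched stands 3 mm lower than the others and does not give until about 2.2 N; pushed less than fully, it stays latched.
- key4_top (a point): Centre of the top face of key 4, rightmost as the robot sees it; in the box's frame x = -35, y = -75 mm; goes down with the key. Pushed past some 7 mm below the up position (about 4.5 N) the latched key unlatches, and springs up when let go. All keys stop at 9 mm down (about 5 N), still 3 mm proud.
- driver_mid (a point): About the middle of a small screwdriver 150 mm long lying on the table in front of the control box; loose, not part of the job.
- block_mid (a point): About the middle of a grey lens block, a stepped puck 24 mm across and 18 mm high, standing on the box's top behind the keys; loose, not part of the job.
- blank_mid (a point): About the middle of a clear lens blank, a disc 66 mm across and 10 mm thick, lying on the box's top behind the keys; loose, not part of the job.
- glasses_mid (a point): About the middle of a folded pair of spectacles, 128 x 41 x 41 mm, on the table to the left of the box; loose, not part of the job.
- cleaner_mid (a point): About the middle of a bottle of lens cleaner 44 mm across and 130 mm high, behind and to the left of the box; loose, not part of the job.
- case_mid (a point): About the middle of a black spectacle case 160 x 60 x 34 mm, behind the box; loose, not part of the job.
- tray_mid (a point): About the middle of a lilac job tray 200 x 130 x 35 mm with two lenses, to the right of the box; loose, not part of the job.
- mug_mid (a point): About the middle of a white mug 76 mm across and 90 mm high, in front of the box and to its right; loose, not part of the job.

How it is judged (in metres and radians):
On the way, in this order (a step that is already met when the one before it is completed fails the run):
1. key 1 (leftmost) is touched with a fingertip (over 0.4 N) (contact force between the fingers and key1 above 0.4 N).
2. key 2 (second from the left) is touched with a fingertip (over 0.4 N) (contact force between the fingers and key2 above 0.4 N).
3. key 3 (third from the left) is touched with a fingertip (over 0.4 N) (contact force between the fingers and key3 above 0.4 N).
4. key 4 (rightmost) is touched with a fingertip (over 0.4 N) (contact force between the fingers and key4 above 0.4 N).
5. the fingers are off all keys, and the latched key is still down (over 2 mm) (contact force between the fingers and key1 below 0.05 N and contact force between the fingers and key2 below 0.05 N and contact force between the fingers and key3 below 0.05 N and contact force between the fingers and key4 below 0.05 N and z of any of key1_top, key2_top, key3_top, key4_top in the frame of console below 0.065 m), for 0.1 s.
6. a single key is pressed past 5.5 mm with the fingers, the other three being up (within 1 mm) (((z of key1_top in the frame of console below 0.0615 m and contact force between the fingers and key1 above 0.4 N and z of each of key2_top, key3_top, key4_top in the frame of console above 0.066 m) or (z of key2_top in the frame of console below 0.0615 m and contact force between the fingers and key2 above 0.4 N and z of each of key1_top, key3_top, key4_top in the frame of console above 0.066 m) or (z of key3_top in the frame of console below 0.0615 m and contact force between the fingers and key3 above 0.4 N and z of each of key1_top, key2_top, key4_top in the frame of console above 0.066 m) or (z of key4_top in the frame of console below 0.0615 m and contact force between the fingers and key4 above 0.4 N and z of each of key1_top, key2_top, key3_top in the frame of console above 0.066 m))).
7. all four keys are up (within 1 mm) (z of each of key1_top, key2_top, key3_top, key4_top in the frame of console above 0.066 m), for 0.2 s.
At the end, for the whole second after the job is handed in: All four keys stand up, each within 1 mm of its up position, and no loose thing is more than 25 mm from where it was (all of step 7 and distance of each of driver_mid, block_mid, blank_mid, glasses_mid, cleaner_mid, case_mid, tray_mid, mug_mid from where it was at the start of the episode below 0.025 m); the robot touches nothing.
It fails at once if a key is pushed more than 6 mm down while another key is down by more than 2 mm (a free key pushed home, or two keys at once) ((z of key1_top in the frame of console below 0.061 m and z of any of key2_top, key3_top, key4_top in the frame of console below 0.065 m) or (z of key2_top in the frame of console below 0.061 m and z of any of key1_top, key3_top, key4_top in the frame of console below 0.065 m) or (z of key3_top in the frame of console below 0.061 m and z of any of key1_top, key2_top, key4_top in the frame of console below 0.065 m) or (z of key4_top in the frame of console below 0.061 m and z of any of key1_top, key2_top, key3_top in the frame of console below 0.065 m)).
It fails at once if a loose thing is shifted, lifted or carried by more than 25 mm (distance of any of driver_mid, block_mid, blank_mid, glasses_mid, cleaner_mid, case_mid, tray_mid, mug_mid from where it was at the start of the episode above 0.025 m).
It also fails if it takes over 45 s, if anything falls off the work surface, if the arm or the gripper's body presses on something with over 40 N, if the wrist force passes 120 N, or if a joint passes its speed limit or range.

## Working session

There is one attempt and no reset: what is moved stays moved. The work goes in short steps, Python scripts to look and compute and a tool call to move; the robot and the scene stay as the last step left them, time stands still between calls to the robot, and variables do not carry over. Pictures are saved under pics/ and viewed, about 8 in all and at most 12, crops included, and the job is handed in when it is done.

Besides the shell and the picture viewer there is one more tool, called after "Request:" as a command line: name --argument value ..., lists and objects as JSON in quotes. servo_tool: Moves the arm, as the interface text tells. Its arguments: {"type":"object","properties":{"deltas":{"type":"array"},"grip_force":{"type":"number"}},"required":["deltas"]}

```bash
mkdir -p pics
python3 - <<'E'
from rig import bot,cams
import cv2,pickle
s=bot.observe();print(s)
for n in("top","side"):
    c=cams.capture(n);pickle.dump(c,open(n+'.pkl','wb'));cv2.imwrite(f'pics/{n}0.png',c['img'][:,:,::-1]);print(n,c['fx'],c['fy'],c['cx'],c['cy'],c['R'],c['t'])
E
```

```text
{'t': 0.0, 'joints': array([-1.27018059,  0.41192352, -0.01270176,  1.59699641,  0.00557305,
        1.13432593, -0.08223096]), 'qvel': array([-2.62889467e-04, -3.60036307e-04,  9.14441418e-04,  1.22355027e-04,
       -2.13931035e-04, -2.87162910e-05,  1.24329600e-03]), 'tau': array([-4.34563617e-04, -5.87965643e+01,  6.41360488e-01, -2.91082245e+01,
       -5.39380987e-02,  1.81653304e-02,  1.39382755e-04]), 'tool_pos': array([225.17730323, 582.49611178, 221.81391732]), 'eef_rot': array([-5.76061280e-01, -3.08811813e+00,  2.52126181e-03]), 'force': array([ 0.59672029, -0.27974135,  0.00929728]), 'torque': array([0.01575654, 0.04917064, 0.02924738]), 'finger_gap': 1.0002713893717636}
top 406.1925094484599 406.1925094484599 257.94737018988934 193.34257593097456 [[-0.01348169 -0.99973918  0.01843411]
 [-0.99558169  0.01170773 -0.09316663]
 [ 0.09292651 -0.0196087  -0.99547987]] [ 19.9415692  536.46635989 871.05488766]
side 440.9507580626026 440.9507580626026 251.61779841071086 197.46834294874128 [[ 0.91048859 -0.41343198 -0.00919413]
 [-0.29653478 -0.63723029 -0.71134006]
 [ 0.28823196  0.65039339 -0.70278787]] [-470.82165713  243.15888916 1003.15703852]
```

View pics/top0.png

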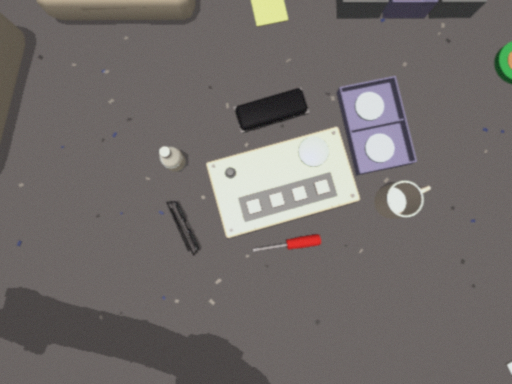

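View pics/side0.png

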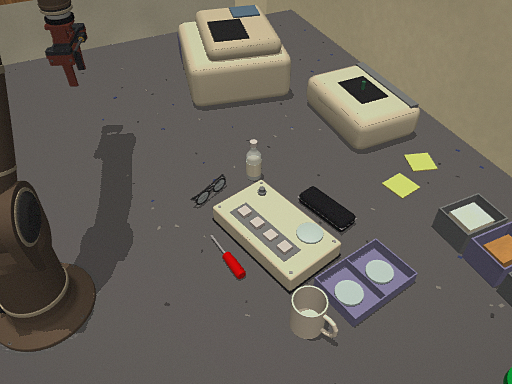

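The top view shows the box with its keys at about (254,206), (277,200), (299,194) and (322,187), key 1 on the left. The side view shows the same row from (245,212) to (285,246). Next I'll fit the box pose to the key blobs.

```bash
cat > h.py <<'E'
import numpy as np,cv2,pickle
from scipy.optimize import least_squares
def proj(c,X):
    p=np.atleast_2d(X)@np.array(c['R']).T+c['t'];return np.c_[c['fx']*p[:,0]/p[:,2]+c['cx'],c['fy']*p[:,1]/p[:,2]+c['cy']]
def pts(q,L):
    c,s=np.cos(q[2]),np.sin(q[2]);L=np.array(L,float);return np.c_[q[0]+c*L[:,0]-s*L[:,1],q[1]+s*L[:,0]+c*L[:,1],L[:,2]]
K=[[-35,y,67] for y in(75,25,-25,-75)]
E
python3 - <<'E'
from h import *
C={n:pickle.load(open(n+'.pkl','rb')) for n in('top','side')}
seed={'top':[(254,206),(277,200),(299,194),(322,187)],'side':[(245,212),(257,222),(270,234),(285,246)]}
M={}
for n,c in C.items():
    g=cv2.cvtColor(c['img'],cv2.COLOR_RGB2GRAY)
    o=[]
    for u,v in seed[n]:
        r=12 if n=='top' else 11
        w=g[v-r:v+r+1,u-r:u+r+1];th,b=cv2.threshold(w,0,255,cv2.THRESH_OTSU)
        k,l,st,ce=cv2.connectedComponentsWithStats(b);i=l[r,r]
        o.append(ce[i]+[u-r,v-r]);print(n,th,st[i],o[-1].round(1))
    M[n]=np.array(o)
for use in(['top'],['side'],['top','side']):
    f=lambda q:np.concatenate([(proj(C[n],pts(q,K))-M[n]).ravel() for n in use])
    r=least_squares(f,[560,-50,.2],loss='soft_l1');print(use,r.x,r.fun.round(1))
q=r.x;np.save('q.npy',q);print(pts(q,K).round(1))
B=[[a*85,b*150,55] for a,b in((1,1),(1,-1),(-1,-1),(-1,1))]
ims=[]
for n,u0,v0,w in(('top',190,115,190),('side',195,165,160)):
    im=C[n]['img'][:,:,::-1].copy();S=4
    im=cv2.resize(im[v0:v0+130,u0:u0+w],None,fx=S,fy=S,interpolation=cv2.INTER_CUBIC)
    t=lambda X:((proj(C[n],X)-[u0,v0]+.5)*S).astype(int)
    cv2.polylines(im,[t(pts(q,B)).reshape(-1,1,2)],1,(0,0,255))
    for p in t(pts(q,K)):cv2.circle(im,tuple(map(int,p)),3,(0,0,255),-1)
    cv2.imwrite(f'pics/{n}1.png',im)
E
```

```text
top 190.0 [  4   5  15  15 162] [253.3 205.8]
top 190.0 [  4   4  15  15 159] [276.5 199.2]
top 188.0 [  5   4  15  15 162] [299.1 193. ]
top 188.0 [  5   5  15  14 158] [322.  186.4]
side 157.0 [ 4  4 14 11 81] [244.2 210.1]
side 159.0 [ 4  5 15 11 88] [256.8 221.4]
side 160.0 [ 4  6 15 11 91] [270.  233.9]
side 160.0 [  3   5  15  12 101] [284.1 245.6]
['top'] [ 5.59977553e+02 -3.95908875e+01  2.62326152e-01] [ 0.1 -0.  -0.1  0.1  0.1 -0.1 -0.1  0.1]
['side'] [ 5.59421306e+02 -4.29813508e+01  2.58251303e-01] [-0.   0.1 -0.   0.1  0.1 -0.5 -0.   0.3]
['top', 'side'] [ 5.59980313e+02 -4.05716830e+01  2.61050967e-01] [ 0.6 -0.1  0.3  0.1  0.5 -0.1  0.3  0.1 -0.2 -0.6 -0.2 -0.6 -0.1 -1.3
 -0.2 -0.5]
[[ 506.8   22.9   67. ]
 [ 519.7  -25.5   67. ]
 [ 532.6  -73.8   67. ]
 [ 545.5 -122.1   67. ]]
```

View pics/top1.png

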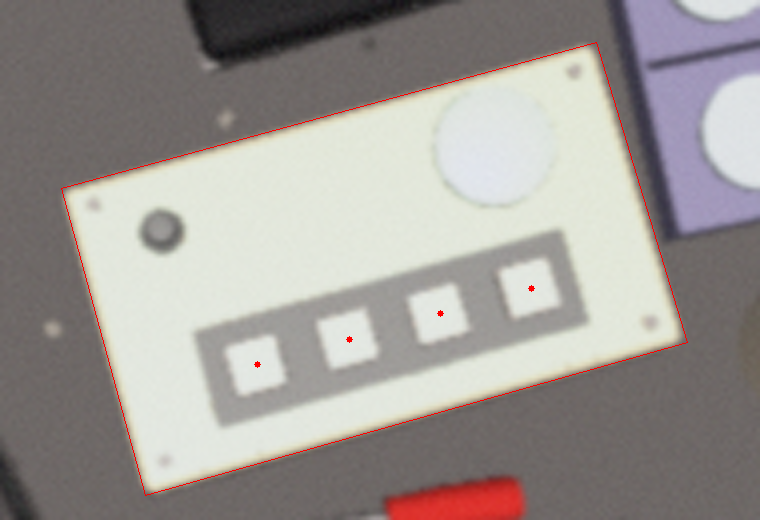

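View pics/side1.png

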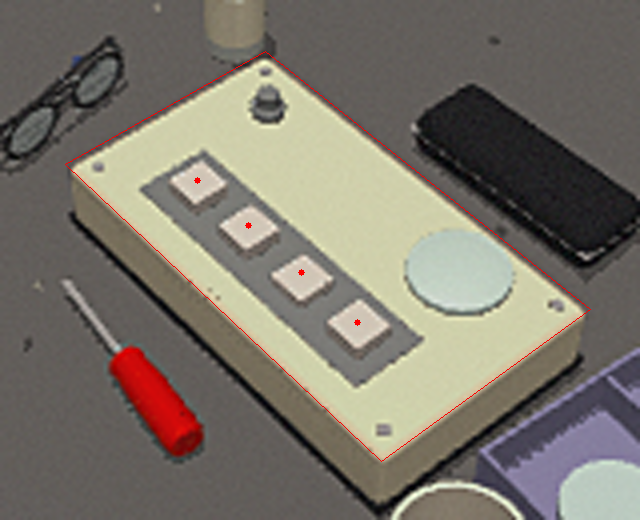

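The fit lands within about 1–2 mm in both views. In the side view key 3 sits a little low (0.7 px), so it may be the latched one, and touch will decide. First move: go to above key 1 with the fingers shut, turning by +36° to line the jaws up with the row.

Request:
servo_tool --deltas '[[[0.5,-1,0,0,0,0.45,0],[0.5,-1,0,0,0,0.45,0],[0.5,-1,0,0,0,0.45,0],[0.5,-1,0,0,0,0.45,0],[0.5,-1,0,0,0,0.45,0],[0.5,-1,0,0,0,0.45,0],[0.5,-1,0,0,0,0.45,0],[0.5,-1,0,0,0,0.45,0],[0.5,-1,0,0,0,0.45,0],[0.5,-1,0,0,0,0.45,0],[0.5,-1,0,0,0,0,0],[0.5,-1,0,0,0,0,0]]]' --grip_force 20

```text
t: 1.3
tool_pos: [463.8, 86.7, 217.8]
eef_rot: [0.467, -3.103, 0.008]
force: [0.6, 0.5, 0.2]
finger_gap: 0.002
```

Request:
servo_tool --deltas '[[[0.5,-0.8,-0.5,0,0,0,0],[0.5,-0.8,-0.5,0,0,0,0],[0,0,-0.8,0,0,0,0],[0,0,-0.6,0,0,0,0],[0,0,-0.3,0,0,0,0],[0,0,0,0,0,0,0],[0,0,0,0,0,0,0]]]'

```text
t: 2.0
tool_pos: [506.7, 10.5, 106.0]
eef_rot: [0.448, -3.107, 0.013]
force: [0.4, -0.3, 0.2]
finger_gap: 0.005
```

Request:
servo_tool --deltas '[[[0,0.3,0,0,0,0,0],[0,0,-0.3,0,0,0,0],[0,0,-0.3,0,0,0,0],[0,0,0,0,0,0,0],[0,0,0,0,0,0,0]]]'

```text
t: 2.5
tool_pos: [507.9, 25.3, 82.2]
eef_rot: [-0.452, 3.107, -0.012]
force: [-0.9, -0.7, -0.3]
finger_gap: 0.003
```

Request:
servo_tool --deltas '[[[-0.03,-0.06,-0.15,0,0,0,0],[0,0,-0.1,0,0,0,0],[0,0,0,0,0,0,0],[0,0,0,0,0,0,0]]]'

```text
t: 2.9
tool_pos: [506.7, 22.1, 71.6]
eef_rot: [-0.451, 3.107, -0.012]
force: [-0.7, 0.8, -0.4]
finger_gap: 0.005
```

Run:
```python
from rig import bot,cams
from h import *
print(bot.observe()['force'],bot.observe()['tool_pos'])
c=cams.capture('side');cv2.imwrite('pics/s2.png',cv2.resize(c['img'][150:280,170:330,::-1],None,fx=4,fy=4,interpolation=2))
```

```text
[-0.71072123  0.80398489 -0.44633954] [506.69204341  22.10243983  71.55085652]
```

View pics/s2.png

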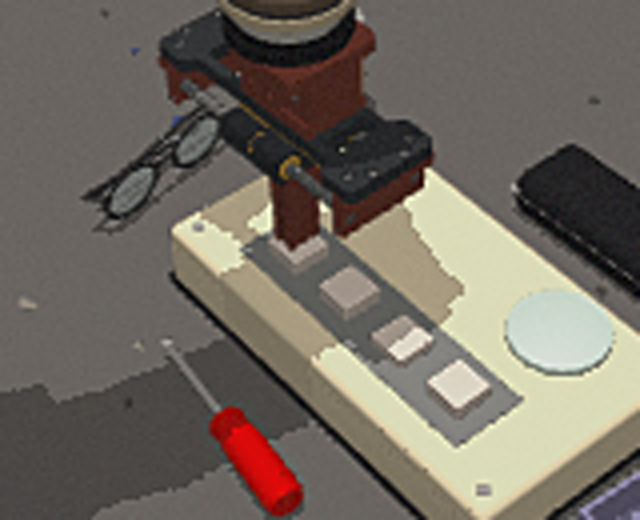

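The picture shows the fingertips just above key 1 (crop 300,245), well centred. Key 3 (400,335) shows less of its side than the others. Now I'll tap key 1 in small steps.

Request:
servo_tool --deltas '[[[0,0,-0.08,0,0,0,0],[0,0,-0.05,0,0,0,0],[0,0,0,0,0,0,0]]]'

```text
t: 3.25
tool_pos: [507.0, 22.2, 66.4]
eef_rot: [-0.45, 3.106, -0.012]
force: [0.1, 0.4, 0.9]
finger_gap: 0.001
```

Request:
servo_tool --deltas '[[[0,0,-0.05,0,0,0,0],[0,0,0,0,0,0,0]]]'

```text
t: 3.45
tool_pos: [507.1, 22.1, 64.4]
eef_rot: [-0.45, 3.106, -0.012]
force: [-0.2, 0.8, 2.3]
finger_gap: 0.005
```

Request:
servo_tool --deltas '[[[0,0,0,0,0,0,0],[0,0,0,0,0,0,0]]]'

```text
t: 3.65
tool_pos: [507.1, 22.1, 64.6]
eef_rot: [-0.45, 3.106, -0.012]
force: [-1.0, 0.2, 2.9]
finger_gap: 0.005
```

Key 1 is touched at 2–3 N and started to give near 67 mm, so it is free. On to key 2.

Request:
servo_tool --deltas '[[[0,0,0.3,0,0,0,0],[0.16,-0.6,0,0,0,0,0],[0.16,-0.6,0,0,0,0,0],[0,0,0,0,0,0,0],[0,0,0,0,0,0,0]]]'

```text
t: 4.15
tool_pos: [521.1, -26.0, 79.9]
eef_rot: [-0.453, 3.104, -0.011]
force: [-1.1, 0.1, -0.6]
finger_gap: 0.005
```

Above key 2, target (519.7, -25.5).

Request:
servo_tool --deltas '[[[-0.03,0,-0.2,0,0,0,0],[0,0,-0.1,0,0,0,0],[0,0,-0.03,0,0,0,0],[0,0,0,0,0,0,0],[0,0,0,0,0,0,0]]]'

```text
t: 4.65
tool_pos: [519.5, -23.3, 65.9]
eef_rot: [-0.458, 3.103, -0.01]
force: [0.1, -0.7, 0.9]
finger_gap: 0.007
```

Request:
servo_tool --deltas '[[[0,0,-0.05,0,0,0,0],[0,0,0,0,0,0,0]]]'

```text
t: 4.85
tool_pos: [519.5, -23.2, 64.0]
eef_rot: [-0.459, 3.103, -0.011]
force: [-0.1, -0.8, 2.2]
finger_gap: 0.007
```

Request:
servo_tool --deltas '[[[0,0,0,0,0,0,0],[0,0,0,0,0,0,0]]]'

```text
t: 5.05
tool_pos: [519.5, -23.2, 64.1]
eef_rot: [-0.459, 3.103, -0.01]
force: [-0.7, 0.2, 2.9]
finger_gap: 0.005
```

Key 2 behaves the same (contact near 66 mm, 2–3 N at 64 mm), so it is free. On to key 3.

Request:
servo_tool --deltas '[[[0,0,0.3,0,0,0,0],[0.16,-0.6,0,0,0,0,0],[0.16,-0.6,0,0,0,0,0],[0,0,0,0,0,0,0],[0,0,-0.2,0,0,0,0],[0,0,0,0,0,0,0],[0,0,0,0,0,0,0]]]'

```text
t: 5.75
tool_pos: [532.6, -69.0, 70.8]
eef_rot: [-0.464, 3.101, -0.007]
force: [-0.2, 0.1, 0.8]
finger_gap: 0.007
```

Request:
servo_tool --deltas '[[[0,-0.1,0,0,0,0,0],[0,0,-0.1,0,0,0,0],[0,0,-0.02,0,0,0,0],[0,0,0,0,0,0,0]]]'

```text
t: 6.15
tool_pos: [532.2, -71.3, 65.4]
eef_rot: [-0.468, 3.101, -0.006]
force: [1.0, 0.1, 0.0]
finger_gap: 0.007
```

Request:
servo_tool --deltas '[[[0,0,0,0,0,0,0],[0,0,0,0,0,0,0]]]'

```text
t: 6.35
tool_pos: [532.1, -71.2, 65.3]
eef_rot: [-0.469, 3.102, -0.005]
force: [0.1, 0.3, -0.8]
finger_gap: 0.007
```

No force at 65.3 mm, where keys 1 and 2 already pushed back. Going on down lightly.

Request:
servo_tool --deltas '[[[0,0,-0.04,0,0,0,0],[0,0,0,0,0,0,0]]]'

```text
t: 6.55
tool_pos: [532.3, -71.2, 63.9]
eef_rot: [-0.468, 3.101, -0.006]
force: [-0.7, 0.3, 1.8]
finger_gap: 0.007
```

Request:
servo_tool --deltas '[[[0,0,0,0,0,0,0],[0,0,0,0,0,0,0]]]'

```text
t: 6.75
tool_pos: [532.3, -71.1, 64.2]
eef_rot: [-0.468, 3.101, -0.005]
force: [-0.1, -1.2, 2.2]
finger_gap: 0.008
```

Key 3 has its contact at 64 mm, 3 mm lower, and is stiff at about 2 N, so it is the latched one. On to key 4.

Request:
servo_tool --deltas '[[[0,0,0.3,0,0,0,0],[0.16,-0.65,0,0,0,0,0],[0.16,-0.65,0,0,0,0,0],[0,0,0,0,0,0,0],[0,0,-0.2,0,0,0,0],[0,0,0,0,0,0,0],[0,0,0,0,0,0,0]]]'

```text
t: 7.45
tool_pos: [546.0, -122.4, 71.2]
eef_rot: [-0.473, 3.099, -0.004]
force: [0.2, 0.1, -0.6]
finger_gap: 0.005
```

Request:
servo_tool --deltas '[[[0,0,-0.1,0,0,0,0],[0,0,-0.04,0,0,0,0],[0,0,0,0,0,0,0],[0,0,0,0,0,0,0]]]'

```text
t: 7.85
tool_pos: [546.0, -121.0, 65.3]
eef_rot: [-0.476, 3.098, -0.005]
force: [-0.2, -1.0, 1.3]
finger_gap: 0.004
```

Request:
servo_tool --deltas '[[[0,0,-0.04,0,0,0,0],[0,0,0,0,0,0,0],[0,0,0,0,0,0,0]]]'

```text
t: 8.15
tool_pos: [546.0, -121.0, 63.9]
eef_rot: [-0.476, 3.098, -0.004]
force: [-0.4, -0.2, 1.7]
finger_gap: 0.008
```

Key 4 already pushes back at 65.3 mm, so it is free. Lifting off and going back above key 3.

Request:
servo_tool --deltas '[[[0,0,0.4,0,0,0,0],[0,0,0,0,0,0,0],[0,0,0,0,0,0,0],[-0.16,0.6,0,0,0,0,0],[-0.16,0.55,0,0,0,0,0],[0,0,0,0,0,0,0],[0,0,0,0,0,0,0]]]'

```text
t: 8.85
tool_pos: [531.6, -73.5, 77.1]
eef_rot: [-0.476, 3.101, -0.003]
force: [-0.5, 0.2, -0.0]
finger_gap: 0.007
```

Request:
servo_tool --deltas '[[[0,0,-0.2,0,0,0,0],[0,0,-0.1,0,0,0,0],[0,0,-0.06,0,0,0,0],[0,0,-0.06,0,0,0,0],[0,0,0,0,0,0,0]]]'

```text
t: 9.35
tool_pos: [532.2, -75.1, 58.5]
eef_rot: [-0.472, 3.102, -0.002]
force: [-1.0, 1.8, 4.9]
finger_gap: 0.008
```

Request:
servo_tool --deltas '[[[0,0,-0.05,0,0,0,0],[0,0,-0.03,0,0,0,0],[0,0,0,0,0,0,0]]]'

```text
t: 9.65
tool_pos: [532.3, -75.2, 58.8]
eef_rot: [-0.47, 3.101, 0.002]
force: [-2.5, 1.0, 3.3]
finger_gap: 0.008
```

Request:
servo_tool --deltas '[[[0,0,-0.08,0,0,0,0],[0,0,-0.08,0,0,0,0]]]'

```text
t: 9.85
tool_pos: [532.7, -75.3, 57.3]
eef_rot: [-0.468, 3.1, 0.006]
force: [-17.6, 4.7, 53.6]
finger_gap: 0.004
```

The key is fully at its stop (57.3 mm, 54 N). Lifting off now.

Request:
servo_tool --deltas '[[[0,0,0.3,0,0,0,0],[0,0,0.8,0,0,0,0],[0,0,1,0,0,0,0],[-0.5,0.5,1,0,0,0,0],[-0.5,1,0.8,0,0,0,0],[-0.5,1,0,0,0,0,0],[-0.5,1,0,0,0,0,0],[-0.5,1,0,0,0,0,0],[-0.5,1,0,0,0,0,0],[-0.5,1,0,0,0,0,0],[0,0,0,0,0,0,0],[0,0,0,0,0,0,0]]]'

```text
t: 11.05
tool_pos: [389.9, 183.3, 218.7]
eef_rot: [-0.447, 3.094, 0.003]
force: [0.3, -0.1, 0.8]
finger_gap: 0.006
```

Run:
```python
from rig import bot,cams
from h import *
s=bot.observe();print(s['force'],s['tool_pos'])
c=cams.capture('side');o=pickle.load(open('side.pkl','rb'))
r=lambda c:cv2.resize(c['img'][190:265,225:310,::-1],None,fx=4.5,fy=4.5,interpolation=2)
cv2.imwrite('pics/s3.png',np.hstack([r(o),r(c)]))
t=cams.capture('top');cv2.imwrite('pics/t3.png',t['img'][:,:,::-1])
g=c['img'].mean(2)-o['img'].mean(2);g2=t['img'].mean(2)-pickle.load(open('top.pkl','rb'))['img'].mean(2)
cv2.imwrite('pics/d3.png',np.hstack([np.clip(128+g,0,255)[:,:400],np.clip(128+g2,0,255)[:,100:500]]))
```

```text
[ 0.25725608 -0.12930884  0.82410904] [389.85813415 183.31846958 218.73336456][ WARN:0@1.572] global loadsave.cpp:1063 imwrite_ Unsupported depth image for selected encoder is fallbacked to CV_8U.
```

View pics/s3.png

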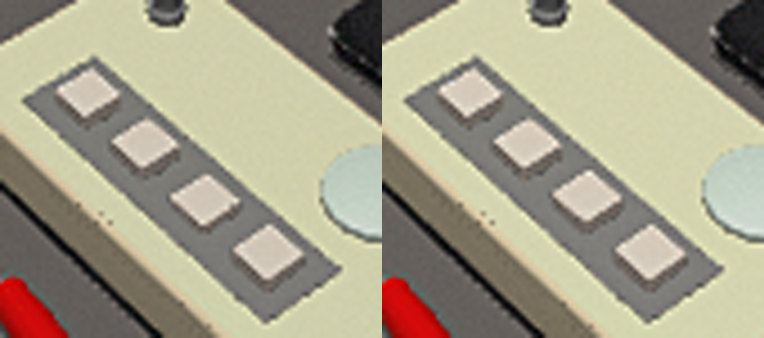

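View pics/d3.png

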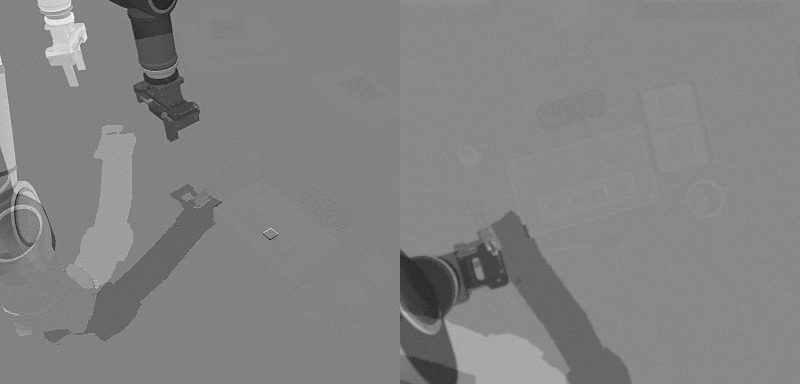

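The before/after crops show that key 3 (left half 205,200; right half 587,196) has risen, and all four keys are level. In the difference pictures only key 3 changed on the box, the loose things in clear view show no shift, and the arm is clear. Handing in.

```bash
python3 -c "
from rig import workorder
print(workorder.job_done())"
```

```text
the job is handed in; nothing more can be done
None
```

I tapped keys 1 to 4 in order from left to right. Key 3 was the latched one, so after lifting off I pressed it home and let go, then handed the job in at about 11 s.

- **Finding the key:** Keys 1, 2 and 4 pushed back from about 66 mm. Key 3 gave nothing at 65.3 mm and met the finger stiffly at 64 mm (about 2 N).
- **Pressing it:** The last push of key 3 hit its stop harder than intended. The wrist read about 54 N, against its 120 N limit, before I lifted off.
- **Last checks:** In the side picture, key 3 has risen and all four keys stand level. Before/after differences show no loose thing shifted, but in the pictures the arm and its shadow fell over part of the spectacles' spot, so that check is weaker. The arm is clear at 219 mm height, with force readings at noise level.
- **Disagreement:** The two cameras differed by about 3 mm in the box's y position. The fingers still landed well centred on key 1, the one I checked in a picture.

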